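# Spring the safety drawer with the dowel

### The arm

A 7-joint arm with a two-finger parallel gripper is mounted at the origin on a cart in front of the work surface, level with it; the furniture and walls round the work are solid. World frame = base frame: x ahead of the robot, y to its left, z up, the work surface at z = 0. Lengths are in m, angles in degrees, forces in N, time in s.
With the tool pointing down it reaches from about 0.4 to 0.85 m from the base axis. Payload 4.5 kg.
Tool frame: the origin (TCP) lies between the finger pads; the fingertips stand 22 mm ahead of it and the grasp point (between the pads) lies 3 mm ahead of it; x points along the fingers, y is the direction in which the jaws open and shut, and the axes are right-handed (so a half turn about x gives the same grasp; the last joint's range is limited). The gripper opens to 85 mm and grips with 20 to 120 N. Pads are 22 mm wide; open, the fingers measure 114 mm over their backs; the gripper's body (76 mm by 85 mm) begins 54 mm behind the grasp point. The pads swing forward as they close: fully open they stand 13 mm farther back than shut.
Start: joints at [-61.318, 39.483, -11.15, 89.685, 9.013, 51.709, -12.324], TCP at [0.281, 0.558, 0.253] pointing down, gripper open.
Joint ranges: [-172.22, 172.22], [-26.19, 119.32], [-84.43, 86.54], [7.71, 146.69], [-57.33, 237.33], [2.42, 119.75], [-152.13, 152.13]. Speed limits (degrees/s): [147.25, 147.25, 180, 180, 180, 180, 180].

### API

Orientations are given as a 3x3 rotation matrix whose columns are the frame's x, y, z axes.
In Python, from rig import sense, optics, ctrl gives the robot as it stands.
- The arm moves only by the shell command python3 -m crank 'ROWS' [FORCE]. ROWS is JSON, a list that holds one entry, the list of rows, each a list of 7 numbers: the opening, from -1 (shut) to 1 (fully open), then the shift along the tool's x, y, z in cm, then the turn, a rotation vector about the tool's x, y, z in rad. In form: [[[grip, dx, dy, dz, rx, ry, rz], ...]]. A call has 1 to 20 rows; each row is the pose to reach, as a shift and turn from the pose commanded when the call began, along the tool's axes at that moment; what a row does not reach only later rows make up. A row lasts 1/12 s, in which the tool goes at most 41.7 mm and 7.16 degrees, less where a joint would pass 70% of its speed; a pose out of reach is approached as far as the arm can. A call with a gripper value outside its range is refused whole. The fingers move at their own pace and stop on an object; FORCE is the grip in N (left out, the last holds). Time passes only in rows, so rows that repeat a pose let the fingers close. It gives the time, the measured TCP pose, the force and the opening at its end, in the units of the state.
- sense(): the state, without advancing time (a new reading comes with each control period).
- optics.snapshot(name): name is "side" or "top"; returns the picture (480x640x3 uint8, red, green, blue); there is no depth.
- optics.calibration(name): a dict with "intrinsics" (3x3 intrinsics, pixels), "k1" (the pictures are not rectified: a ray, as slopes to the right and down, at radius r is drawn at 1 + k1 r^2 times it, then the intrinsics apply), "R" (3x3) and "t" (3): a world point X has camera coordinates R X + t. Camera axes: x right, y down, z forward; pixel columns grow to the right and rows downward; lengths in m; the calibration is good to about 2 mm. A picture is of the moment at which its call begins. calibration takes no time and is no camera call.
- ctrl.sign_off(): hands the job in, once; it reports no verdict.
The state is a dict: "time": time; "q": joint angles; "joint_velocities": joint speeds; "tau": joint torques, N m; "ee_pos": TCP position; "tool_rot": TCP orientation; "ft_force": force on the tool from outside, world axes, zero at the start; "wrist_torque": the same for the moment, N m; "gripper_width": finger opening in m.
Only numpy, scipy, OpenCV 4.12 (cv2) and the standard library are available. Lean on these libraries where they do the work, as an engineer would, in place of code of your own. Each camera call takes 0.05 s, during which the arm holds its last target.

### The job

The small wooden drawer box is held shut by a spring catch hidden inside it. Take the slim wooden dowel (not the fat pestle) out of the stand, push it down through the round hole in the top of the box until the drawer springs out, then put the dowel back into the free socket of the stand, leave it standing there, and leave the drawer open.

Things in the scene. Friction and masses are not known exactly. Their poses are not given: they have to be found in the camera images.
- dowel: Slim light-wood rod, 20 mm in diameter, 150 mm long, about 60 g, upright and loose in one socket of the stand, 90 mm of it showing (the other socket holds a fat pestle, 38 mm thick, 135 mm long, too thick for the hole). Which socket varies. Origin: centre of its flat lower end; z runs up along it. Grip it across its diameter, 110 to 130 mm above the lower end.
- stand: Fixed dark-wood block, 62 (x) by 150 (y) by 70 mm high, with two round blind sockets in its top, each 42 mm in diameter and 60 mm deep, at x = 0, y = +40 and -40 mm in its own frame. Origin: centre of its underside, on the worktop; the socket floors are 10 mm above it. Position and yaw vary; it may be left or right of the box.
- hole (a point): Centre of the mouth of the release hole (36 mm wide, steel eyelet) in the flat, 10 mm thick box top, 110 mm above the worktop. The catch's steel pad lies 15 mm below the mouth; pushed down it yields on a spring (4 N at first, 10 N at most), frees the drawer 23 mm below the mouth, stops at 39 mm; 30 to 34 mm is a good depth. It rises again when let go.
- drawer (a joint): How far the white-fronted, handleless drawer stands out of the fixed brown wooden box (180 deep, 200 wide, 110 mm high; hole 70 mm behind its front), in m: 0 shut, held by the catch; about 0.05 when its spring has pushed it out to the front (the robot's side), where it stays. A 76 mm jar stands loose on the box top, 80 mm behind and 65 mm left of the hole.
Mind the look-alikes: they are no part of the job. There is more than one size of the stand; the one meant has the size given above.

How it is judged:
By the outcome, as a careful person would: the job done as asked, in the order asked, and still so for the second after the job is handed in, with the robot touching nothing.
It also fails if it takes over 51 s, if anything falls off the work surface, if the arm or the gripper's body presses on something with over 40 N, if the wrist force passes 120 N, or if a joint passes its speed limit or range.

## Working session

There is one attempt and no reset: what is moved stays moved. The work goes in short steps, Python scripts to look and compute and a shell command to move; the robot and the scene stay as the last step left them, time stands still between calls to the robot, and variables do not carry over. Pictures are saved under pics/ and viewed, and the job is handed in when it is done.

```bash
mkdir -p pics; ls; python3 - <<'E'
from rig import sense, optics, ctrl
import cv2
for n in("side","top"):
    cv2.imwrite(f"pics/{n}0.png",optics.snapshot(n)[:,:,::-1])
    c=optics.calibration(n);print(n,c)
s=sense();print(s)
E
```

```text
pics
side {'intrinsics': array([[454.93658236,   0.        , 318.74657914],
       [  0.        , 454.93658236, 249.02525772],
       [  0.        ,   0.        ,   1.        ]]), 'k1': -0.03314342947939067, 'R': array([[-0.87683165,  0.48077498, -0.00465585],
       [ 0.21523981,  0.38385593, -0.89795682],
       [-0.42992799, -0.78835908, -0.44005894]]), 't': array([ 0.48585668, -0.04395949,  1.13096939])}
top {'intrinsics': array([[521.19599728,   0.        , 323.34085553],
       [  0.        , 521.19599728, 249.77875672],
       [  0.        ,   0.        ,   1.        ]]), 'k1': 0.021748654208272343, 'R': array([[ 1.98691156e-02, -9.99802140e-01, -9.48386311e-04],
       [-9.89916801e-01, -1.95395828e-02, -1.40295873e-01],
       [ 1.40249582e-01,  3.72637846e-03, -9.90109170e-01]]), 't': array([0.02322344, 0.55081473, 0.85906997])}
{'time': 0.1, 'q': array([-61.31864061,  39.52878854, -11.14346022,  89.73936258,
         9.01399654,  51.70835287, -12.32258333]), 'joint_velocities': array([-0.03880606, -0.04259302, -0.0732365 , -0.08705461, -0.08538451,
       -0.05090118, -0.06112517]), 'tau': array([-3.38687059e-03, -5.40614140e+01, -1.27124157e+00, -1.58984560e+01,
        9.44673491e-03,  4.49303843e-03,  1.68666293e-05]), 'ee_pos': array([0.28107246, 0.5576243 , 0.25255688]), 'tool_rot': array([[-6.01708097e-04,  4.49927689e-01,  8.93064786e-01],
       [-1.53876034e-03,  8.93063474e-01, -4.49928065e-01],
       [-9.99998635e-01, -1.64493803e-03,  1.54967361e-04]]), 'ft_force': array([ 0.38315864, -0.98442422,  0.21598263]), 'wrist_torque': array([-0.00155389,  0.043639  ,  0.03292809]), 'gripper_width': 0.08560382881730005}
```

View pics/side0.png

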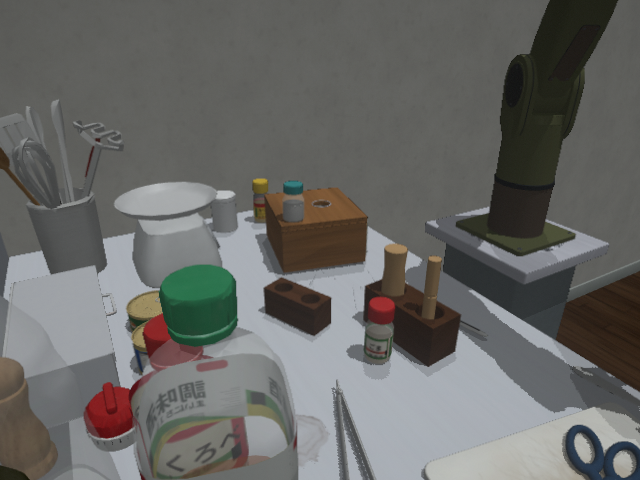

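View pics/top0.png

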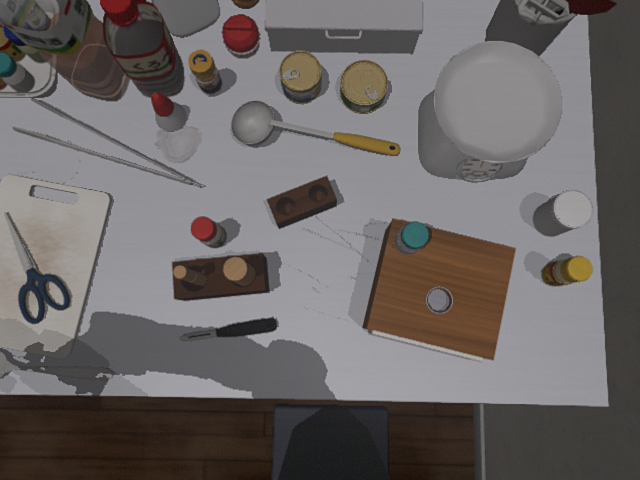

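The side view shows the dowel at about (432,285) in the stand nearest the robot, with the pestle at (395,265). In the top view the dowel top is near (180,271), the pestle near (236,268) and the hole near (439,299). Next I'll measure with enlargements and masks.

```bash
cat > h.py <<'E'
import numpy as np,cv2
from rig import sense,optics
def ray(n,uv):
    c=optics.calibration(n);K=c["intrinsics"];R=c["R"];t=c["t"]
    d=(np.array(uv,float)-K[:2,2])/[K[0,0],K[1,1]]
    x=d.copy()
    for _ in range(20): x=d/(1+c["k1"]*(x@x))
    v=R.T@np.array([x[0],x[1],1]);return -R.T@t,v/np.linalg.norm(v)
def onz(n,uv,z):
    o,v=ray(n,uv);return o+v*(z-o[2])/v[2]
def proj(n,X):
    c=optics.calibration(n);p=c["R"]@np.array(X)+c["t"];x=p[:2]/p[2];x=x*(1+c["k1"]*(x@x))
    return c["intrinsics"][:2,:2]@x+c["intrinsics"][:2,2]
def two(a,b):
    o1,v1=ray("side",a);o2,v2=ray("top",b)
    s=np.linalg.lstsq(np.c_[v1,-v2],o2-o1,rcond=None)[0]
    p,q=o1+s[0]*v1,o2+s[1]*v2;return (p+q)/2,np.linalg.norm(p-q)
E
python3 - <<'E'
import cv2
t=cv2.imread('pics/top0.png');s=cv2.imread('pics/side0.png')
cv2.imwrite('pics/a.png',cv2.resize(t[240:315,160:285],None,fx=6,fy=6,interpolation=2))
cv2.imwrite('pics/b.png',cv2.resize(t[210:370,360:520],None,fx=3.7,fy=3.7,interpolation=2))
cv2.imwrite('pics/c.png',cv2.resize(s[235:370,355:465],None,fx=4.4,fy=4.4,interpolation=2))
E
```

```text
(no output)
```

View pics/a.png

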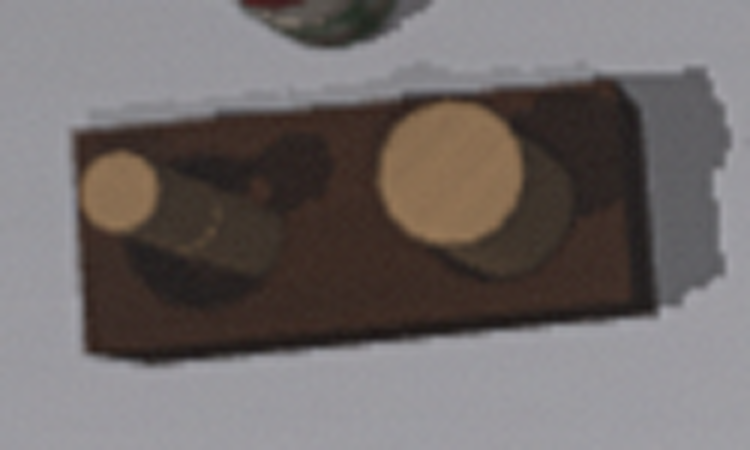

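View pics/b.png

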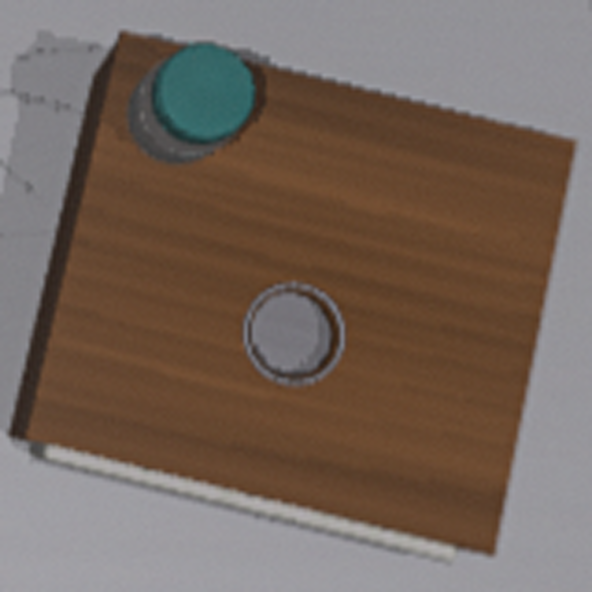

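View pics/c.png

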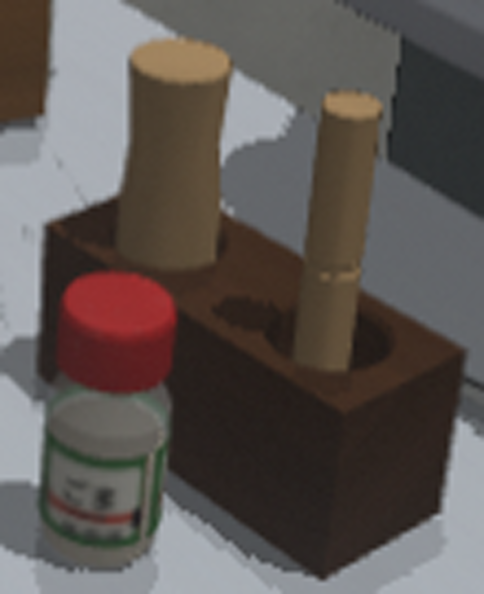

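Top view: dowel top (179.8,272), leaning slightly. Hole rim is about (439.5,299.7) and the stand top corners are read from the enlargement. Side view: dowel top at about (435,259) and emergence at about (428,318).

```bash
python3 - <<'E'
from h import *
f=lambda p,s,o:(np.array(p)+.5)/s-.5+o
A=lambda *p:f(p,6,np.array([160,240]));B=lambda *p:f(p,3.7,np.array([360,210]));C=lambda *p:f(p,4.4,np.array([355,235]))
np.set_printoptions(precision=4,suppress=True)
c=np.array([onz("top",A(*p),.07)[:2] for p in[(75,130),(612,82),(632,302),(88,352)]])
print("stand",c,c.mean(0),[np.linalg.norm(c[i]-c[i-1]) for i in range(4)])
print("hole",onz("top",B(294,334),.11))
b=np.array([onz("top",B(*p),.11)[:2] for p in[(122,32),(575,141),(494,553),(28,437)]])
print("box",b,[np.linalg.norm(b[i]-b[i-1]) for i in range(4)])
front=(b[2]+b[3])/2;back=(b[0]+b[1])/2;u=(back-front)/np.linalg.norm(back-front);print("hole pred",front+.07*u,"dir",u)
print("jar",onz("top",B(205,91),.186))
print("dowel top",two(C(353,104),A(119,192)))
print("pestle top",two(C(181,62),A(451,172)), onz("top",A(451,172),.145))
print("dowel top at .158",onz("top",A(119,192),.158))
# stand side check: corners
cs=np.array([onz("side",C(*p),.07)[:2] for p in[(465,350),(345,412),(45,225)]]);print(cs)
# dowel axis emerging: side pixel (323,368) front edge ~ z .06-.07 ; band at (340,272)
print("band",two(C(340,274),A(217,222)))
print("socket center guess side",onz("side",C(333,330),.07))
ss=sense();print(ss['ee_pos'])
E
```

```text
stand [[0.5217 0.2839]
 [0.538  0.1364]
 [0.4773 0.1287]
 [0.4608 0.2766]] [0.4995 0.2064] [np.float64(0.06132244822281391), np.float64(0.14833210887682532), np.float64(0.06117102077362253), np.float64(0.14878782288923995)]
hole [ 0.4647 -0.1484  0.11  ]
box [[ 0.5932 -0.0758]
 [ 0.5494 -0.269 ]
 [ 0.376  -0.2299]
 [ 0.4194 -0.0366]] [np.float64(0.1781165738230979), np.float64(0.19813703856830195), np.float64(0.17775831919142057), np.float64(0.19815177030078793)]
hole pred [ 0.466  -0.1486] dir [ 0.9755 -0.22  ]
jar [ 0.5547 -0.0982  0.186 ]
dowel top (array([0.4966, 0.2453, 0.1601]), np.float64(0.0007803413440111121))
pestle top (array([0.505 , 0.1666, 0.1439]), np.float64(0.001228932408516635)) [0.5044 0.1668 0.145 ]
dowel top at .158 [0.4966 0.2461 0.158 ]
[[0.4612 0.2759]
 [0.5213 0.2831]
 [0.5401 0.1356]]
band (array([0.493 , 0.2403, 0.0911]), np.float64(0.006191053277743625))
socket center guess side [0.4925 0.2442 0.07  ]
[0.2811 0.5576 0.2526]
```

```bash
cat >> h.py <<'E'
from scipy.spatial.transform import Rotation as Ro
def go(p,ang):
    s=sense();R=s['tool_rot'];a=np.radians(ang)
    x=np.array([0,0,-1.]);y=np.array([np.cos(a),np.sin(a),0]);T=np.c_[x,y,np.cross(x,y)]
    print("t",round(s['time'],2),"pos",s['ee_pos'].round(4),"shift cm",(R.T@(np.array(p)-s['ee_pos'])*100).round(2),"rot",Ro.from_matrix(R.T@T).as_rotvec().round(4),"F",s['ft_force'].round(1),"w",round(s['gripper_width'],4),"wristM",s['wrist_torque'].round(2))
E
python3 - <<'E'
from h import *
f=lambda p:(np.array(p)+.5)/4.4-.5+[355,235]
print("bottle cap",two(f((118,290)),(202,224)))
go((.4957,.2457,.253),6.3)
E
```

```text
bottle cap (array([0.57786326, 0.2299312 , 0.10530251]), np.float64(0.0022112924487621734))
t 0.1 pos [0.2811 0.5576 0.2526] shift cm [-1.00e-02 -1.82e+01  3.32e+01] rot [0.9942 0.001  0.0014] F [ 0.4 -1.   0.2] w 0.0856 wristM [-0.    0.04  0.03]
```

```bash
python3 -m crank '[[[0.2,0,-1.8,3.3,0.1,0,0],[0.2,0,-3.6,6.6,0.2,0,0],[0.2,0,-5.5,10,0.3,0,0],[0.2,0,-7.3,13.3,0.4,0,0],[0.2,0,-9.1,16.6,0.5,0,0],[0.2,0,-10.9,19.9,0.6,0,0],[0.2,0,-12.7,23.2,0.7,0,0],[0.2,0,-14.6,26.6,0.8,0,0],[0.2,0,-16.4,29.9,0.9,0,0],[0.2,0,-18.2,33.2,0.994,0.001,0.001],[0.2,0,-18.2,33.2,0.994,0.001,0.001],[0.2,0,-18.2,33.2,0.994,0.001,0.001],[0.2,0,-18.2,33.2,0.994,0.001,0.001],[0.2,0,-18.2,33.2,0.994,0.001,0.001]]]' 60
python3 - <<'E'
from h import *
go((.4957,.2457,.133),6.3)
cv2.imwrite("pics/side1.png",optics.snapshot("side")[:,:,::-1])
E
```

```text
time: 1.27
ee_pos: [0.4947, 0.2479, 0.2531]
tool_rot: [[-0.001, 0.994, 0.113], [0.002, 0.113, -0.994], [-1.0, -0.001, -0.002]]
ft_force: [-0.2, 0.4, -0.2]
gripper_width: 0.0512
t 1.27 pos [0.4947 0.2479 0.2531] shift cm [12.    0.08  0.26] rot [ 0.0033 -0.0024  0.0007] F [-0.2  0.4 -0.2] w 0.0512 wristM [0.04 0.02 0.01]
```

View pics/side1.png

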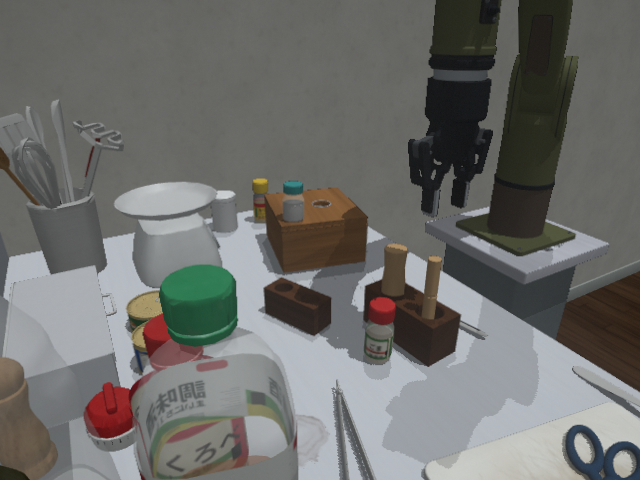

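The fingers (about (437,205)) hang open above the dowel top (434,260), with nothing touched. Next I descend, then check before closing.

```bash
python3 -m crank '[[[0.2,2,0.08,0.26,0,0,0],[0.2,4,0.08,0.26,0,0,0],[0.2,6,0.08,0.26,0,0,0],[0.2,8,0.08,0.26,0,0,0],[0.2,9.5,0.08,0.26,0,0,0],[0.2,11,0.08,0.26,0,0,0],[0.2,12,0.08,0.26,0,0,0],[0.2,12,0.08,0.26,0,0,0],[0.2,12,0.08,0.26,0,0,0],[0.2,12,0.08,0.26,0,0,0]]]'
python3 - <<'E'
from h import *
go((.4957,.2457,.133),6.3)
a=optics.snapshot("side")[150:400,300:520,::-1];cv2.imwrite("pics/side2.png",cv2.resize(a,None,fx=2.4,fy=2.4))
E
```

```text
time: 2.15
ee_pos: [0.4973, 0.2445, 0.134]
tool_rot: [[0.001, 0.994, 0.11], [0.002, 0.11, -0.994], [-1.0, 0.002, -0.002]]
ft_force: [-0.1, -0.4, -0.5]
gripper_width: 0.0512
t 2.15 pos [0.4973 0.2445 0.134 ] shift cm [ 0.1  -0.14 -0.13] rot [ 0.0008 -0.002  -0.0016] F [-0.1 -0.4 -0.5] w 0.0512 wristM [ 0.1   0.01 -0.04]
```

View pics/side2.png

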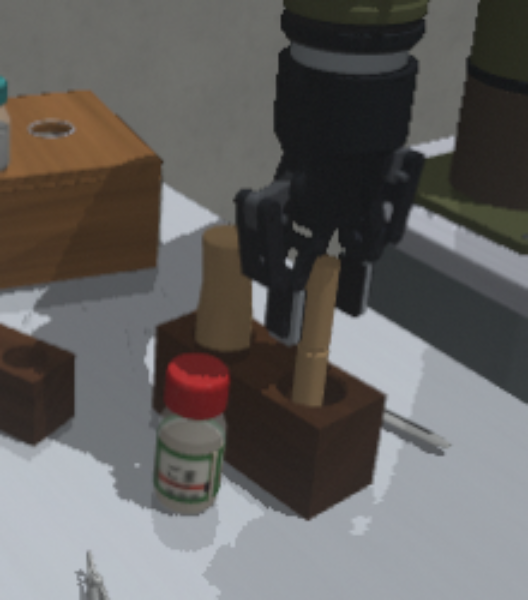

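The dowel (picture about (318,330)) stands between the two open fingers, and they clear the pestle. Closing now.

```bash
python3 -m crank '[[[-1,0,-0.14,-0.13,0,0,0],[-1,0,-0.14,-0.13,0,0,0],[-1,0,-0.14,-0.13,0,0,0],[-1,0,-0.14,-0.13,0,0,0],[-1,0,-0.14,-0.13,0,0,0],[-1,0,-0.14,-0.13,0,0,0],[-1,0,-0.14,-0.13,0,0,0],[-1,0,-0.14,-0.13,0,0,0],[-1,0,-0.14,-0.13,0,0,0],[-1,0,-0.14,-0.13,0,0,0]]]' 60
python3 - <<'E'
from h import *
go((.4957,.2457,.32),6.3)
a=optics.snapshot("side")[150:400,300:520,::-1];cv2.imwrite("pics/side3.png",cv2.resize(a,None,fx=2.4,fy=2.4))
E
```

```text
time: 3.03
ee_pos: [0.4961, 0.2454, 0.134]
tool_rot: [[0.002, 0.994, 0.11], [0.002, 0.11, -0.994], [-1.0, 0.002, -0.002]]
ft_force: [0.2, 0.6, 5.9]
gripper_width: 0.0185
t 3.03 pos [0.4961 0.2454 0.134 ] shift cm [-18.6    0.    -0.07] rot [-0.0001 -0.0022 -0.0021] F [0.2 0.6 5.9] w 0.0185 wristM [ 0.03  0.   -0.02]
```

View pics/side3.png

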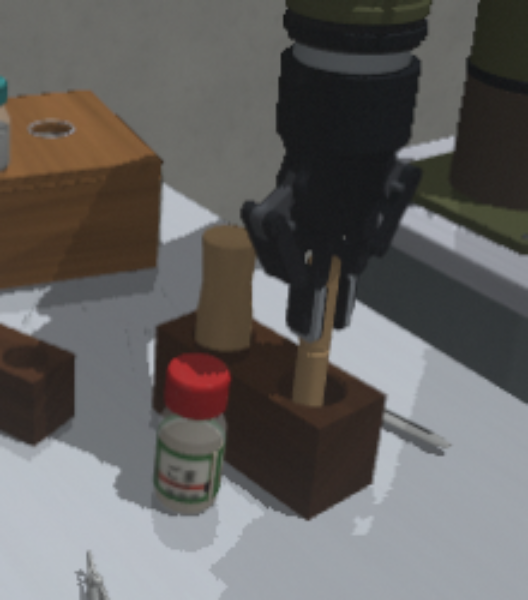

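The width reads 18.5 mm, close to the 20 mm dowel. I lift and check how it is held in both views.

```bash
python3 -m crank '[[[-1,-1,0,0,0,0,0],[-1,-2.5,0,0,0,0,0],[-1,-4,0,0,0,0,0],[-1,-6,0,0,0,0,0],[-1,-8,0,0,0,0,0],[-1,-10,0,0,0,0,0],[-1,-12,0,0,0,0,0],[-1,-14,0,0,0,0,0],[-1,-16,0,0,0,0,0],[-1,-17.5,0,0,0,0,0],[-1,-18.6,0,0,0,0,0],[-1,-18.6,0,0,0,0,0],[-1,-18.6,0,0,0,0,0],[-1,-18.6,0,0,0,0,0]]]'
python3 - <<'E'
from h import *
go((.465,-.1485,.32),6.3)
s=optics.snapshot("side")[:,:,::-1];t=optics.snapshot("top")[:,:,::-1]
cv2.imwrite("pics/s4f.png",s);cv2.imwrite("pics/t4f.png",t)
cv2.imwrite("pics/s4.png",cv2.resize(s[90:340,340:540],None,fx=2.4,fy=2.4));cv2.imwrite("pics/t4.png",t)
print(proj("side",sense()['ee_pos']),proj("top",sense()['ee_pos']))
E
```

```text
time: 4.25
ee_pos: [0.4946, 0.2444, 0.3185]
tool_rot: [[-0.002, 0.994, 0.11], [0.0, 0.11, -0.994], [-1.0, -0.001, -0.001]]
ft_force: [-0.4, -0.4, -0.4]
gripper_width: 0.0186
t 4.25 pos [0.4946 0.2444 0.3185] shift cm [-0.16 -7.26 38.72] rot [ 0.     -0.0006  0.0015] F [-0.4 -0.4 -0.4] w 0.0186 wristM [ 0.   -0.01 -0.04]
[448.82602082 148.91619501] [143.31817854 259.75923233]
```

View pics/s4.png

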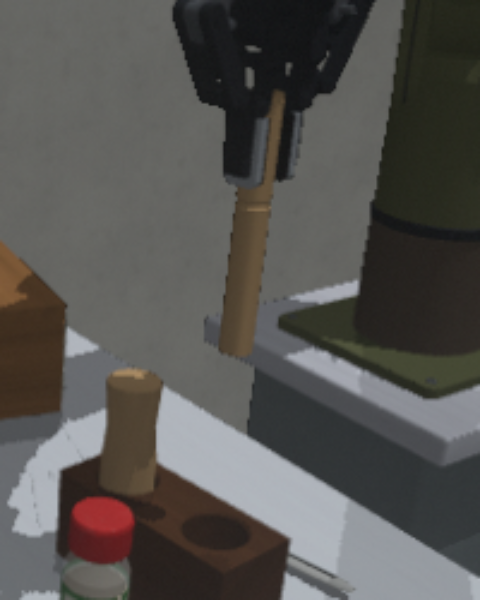

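View pics/t4.png

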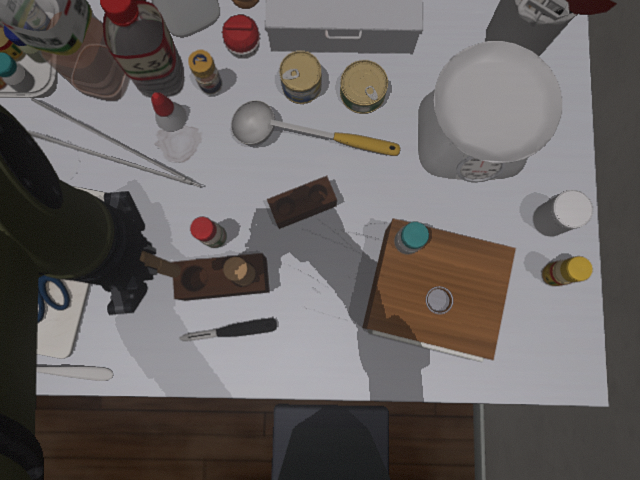

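Held: the side view shows the dowel from the pads (crop (265,130)) down to its lower end, crop (237,347). I'll triangulate the lower end to get its tilt.

```bash
python3 - <<'E'
from h import *
t=cv2.imread("pics/t4f.png");s=cv2.imread("pics/s4f.png")
cv2.imwrite("pics/t4z.png",cv2.resize(t[235:305,120:220],None,fx=6,fy=6,interpolation=2))
cv2.imwrite("pics/s4z.png",cv2.resize(s[160:245,420:470],None,fx=7,fy=7,interpolation=2))
p=sense()['ee_pos']
for z in(.125,.12,.095,.03): 
  q=p-[0,0,z]; print(z,proj("side",q),proj("top",q))
E
```

```text
0.125 [438.31061387 236.85618905] [173.70529168 270.48615868]
0.12 [438.70260311 233.62253882] [172.68795469 270.12683551]
0.095 [440.69691766 217.11875685] [167.38674474 268.25466748]
0.03 [446.16126453 171.44229913] [151.68372784 262.71115357]
```

View pics/t4z.png

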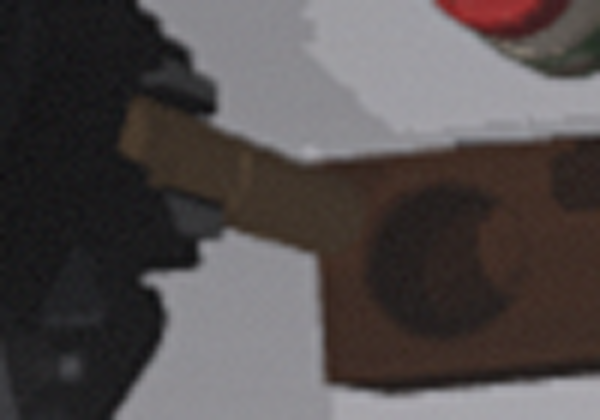

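View pics/s4z.png

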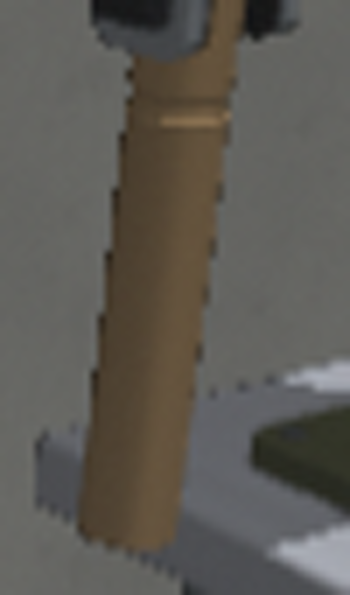

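The lower end triangulates to within about 2 mm of the vertical projection, 123 mm below the TCP, so the dowel is straight in the grip. I move over the hole.

```bash
python3 -m crank '[[[-1,0,-0.4,2,0,0,0],[-1,0,-1,5,0,0,0],[-1,0,-1.6,8.5,0,0,0],[-1,0,-2.3,12,0,0,0],[-1,0,-2.9,15.5,0,0,0],[-1,0,-3.6,19,0,0,0],[-1,0,-4.2,22.5,0,0,0],[-1,0,-4.9,26,0,0,0],[-1,0,-5.5,29.5,0,0,0],[-1,0,-6.2,33,0,0,0],[-1,0,-6.8,36,0,0,0],[-1,0,-7.1,38,0,0,0],[-1,0,-7.26,38.72,0,0,0],[-1,0,-7.26,38.72,0,0,0],[-1,0,-7.26,38.72,0,0,0],[-1,0,-7.26,38.72,0,0,0],[-1,0,-7.26,38.72,0,0,0]]]'
python3 - <<'E'
from h import *
go((.465,-.1485,.25),6.3)
s=optics.snapshot("side")[:,:,::-1];t=optics.snapshot("top")[:,:,::-1]
cv2.imwrite("pics/s5.png",cv2.resize(s[60:280,230:430],None,fx=2.7,fy=2.7));cv2.imwrite("pics/t5.png",t)
p=sense()['ee_pos'];print(proj("side",p-[0,0,.123]),proj("top",p-[0,0,.123]))
E
```

```text
time: 5.77
ee_pos: [0.466, -0.146, 0.3186]
tool_rot: [[-0.0, 0.994, 0.113], [0.002, 0.113, -0.994], [-1.0, 0.0, -0.002]]
ft_force: [0.0, 0.0, -0.5]
gripper_width: 0.0187
t 5.77 pos [ 0.466  -0.146   0.3186] shift cm [ 6.85 -0.13  0.26] rot [ 0.0035 -0.0025 -0.0002] F [ 0.   0.  -0.5] w 0.0187 wristM [0.01 0.03 0.04]
[321.53042375 165.88410116] [451.20804724 296.20660712]
```

View pics/s5.png

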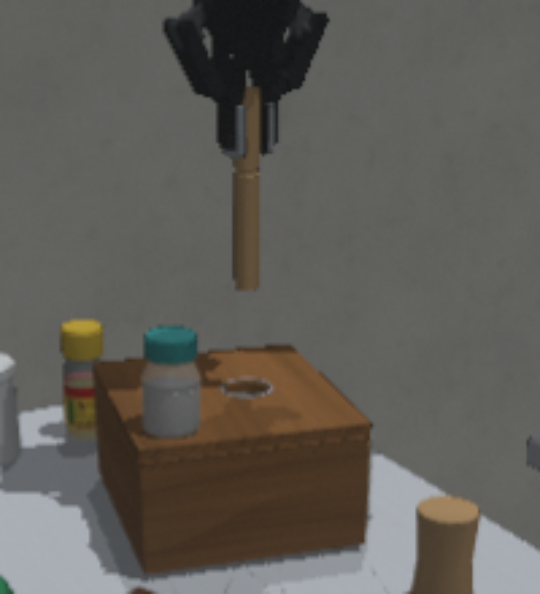

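View pics/t5.png

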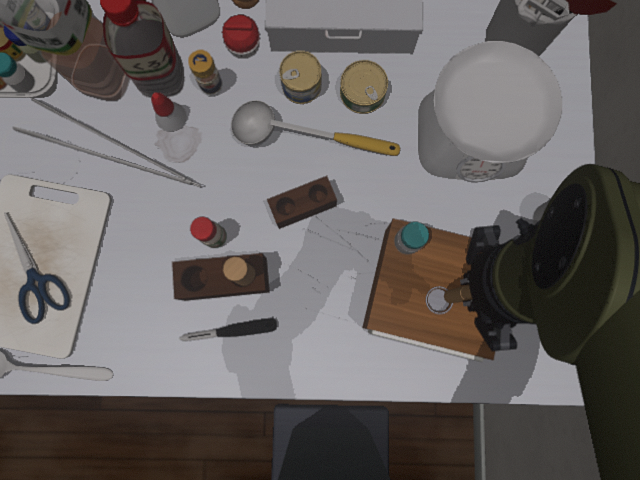

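The dowel end at side (321,166) hangs over the hole at side (321,204), and the jar is clear. I cross-check the hole from the side view.

```bash
python3 - <<'E'
from h import *
print(onz("side",(321.2,203.7),.11), two((321.2,203.7),(439.5,299.8)))
go((.465,-.1485,.24),6.3)
E
```

```text
[ 0.46574483 -0.14886745  0.11      ] (array([ 0.46516169, -0.1492797 ,  0.10970408]), np.float64(0.0006300906873905099))
t 5.87 pos [ 0.466  -0.1466  0.3187] shift cm [ 7.87 -0.12  0.19] rot [ 0.0027 -0.0019 -0.0004] F [-0.9  0.3  0.1] w 0.0185 wristM [-0.   -0.03  0.04]
```

```bash
python3 -m crank '[[[-1,1.5,-0.08,0.2,0,0,0],[-1,3.5,-0.08,0.2,0,0,0],[-1,5.5,-0.08,0.2,0,0,0],[-1,7,-0.08,0.2,0,0,0],[-1,7.6,-0.08,0.2,0,0,0],[-1,7.6,-0.08,0.2,0,0,0],[-1,7.6,-0.08,0.2,0,0,0],[-1,7.6,-0.08,0.2,0,0,0]]]'
python3 - <<'E'
from h import *
go((.465,-.149,.201),6.3)
s=optics.snapshot("side")[:,:,::-1];t=optics.snapshot("top")[:,:,::-1]
s=cv2.resize(s[130:230,270:370],None,fx=4,fy=4);t=cv2.resize(t[250:350,390:490],None,fx=4,fy=4)
cv2.imwrite("pics/st6.png",np.hstack([s,t]))
go((.465,-.149,.201),6.3)
E
```

```text
time: 6.53
ee_pos: [0.4659, -0.15, 0.2436]
tool_rot: [[0.002, 0.994, 0.11], [0.001, 0.11, -0.994], [-1.0, 0.002, -0.001]]
ft_force: [-0.5, 0.5, -0.8]
gripper_width: 0.0189
t 6.53 pos [ 0.4659 -0.15    0.2436] shift cm [ 4.26 -0.09 -0.11] rot [ 0.0003 -0.0007 -0.0022] F [-0.5  0.5 -0.8] w 0.0189 wristM [-0.03 -0.   -0.02]
t 6.63 pos [ 0.4658 -0.1501  0.2437] shift cm [ 4.27 -0.08 -0.12] rot [ 0.0001 -0.0007 -0.0024] F [ 0.5  0.3 -1.2] w 0.0183 wristM [ 0.   -0.02  0.01]
```

View pics/st6.png

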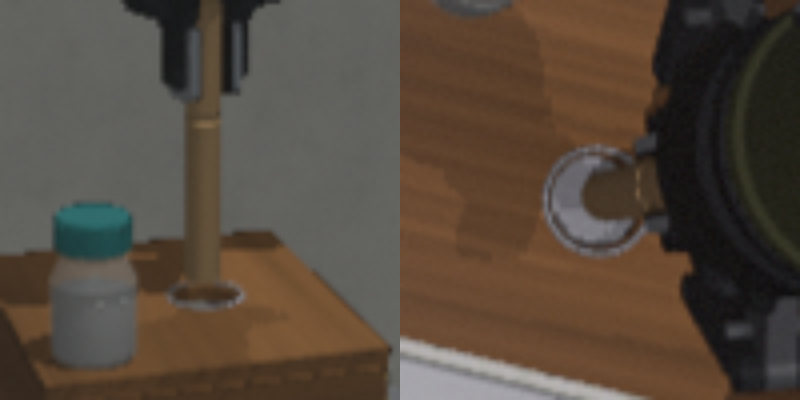

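The dowel end enters the eyelet's outline, centred in both views (side picture (203,290), top picture (600,195)). I push to a depth of about 32 mm.

```bash
python3 -m crank '[[[-1,0.5,-0.07,-0.1,0,0,0],[-1,1,-0.07,-0.1,0,0,0],[-1,1.5,-0.07,-0.1,0,0,0],[-1,2,-0.07,-0.1,0,0,0],[-1,2.4,-0.07,-0.1,0,0,0],[-1,2.8,-0.07,-0.1,0,0,0],[-1,3.2,-0.07,-0.1,0,0,0],[-1,3.6,-0.07,-0.1,0,0,0],[-1,4,-0.07,-0.1,0,0,0],[-1,4.3,-0.07,-0.1,0,0,0],[-1,4.3,-0.07,-0.1,0,0,0],[-1,4.3,-0.07,-0.1,0,0,0],[-1,4.3,-0.07,-0.1,0,0,0],[-1,4.3,-0.07,-0.1,0,0,0],[-1,4.3,-0.07,-0.1,0,0,0]]]'
python3 - <<'E'
from h import *
go((.465,-.149,.3),6.3)
s=optics.snapshot("side")[:,:,::-1];t=optics.snapshot("top")[:,:,::-1]
s=cv2.resize(s[130:280,220:370],None,fx=2.66,fy=2.66);t=cv2.resize(t[220:420,350:550],(s.shape[1],s.shape[0]))
cv2.imwrite("pics/st7.png",np.hstack([s,t]))
E
```

```text
time: 7.88
ee_pos: [0.4643, -0.1491, 0.2001]
tool_rot: [[0.0, 0.994, 0.11], [0.001, 0.11, -0.994], [-1.0, 0.001, -0.001]]
ft_force: [-0.8, -0.5, 7.6]
gripper_width: 0.0186
t 7.88 pos [ 0.4643 -0.1491  0.2001] shift cm [-9.99  0.07 -0.02] rot [-0.0001 -0.0013 -0.0005] F [-0.8 -0.5  7.6] w 0.0186 wristM [ 0.1   0.49 -0.02]
```

View pics/st7.png

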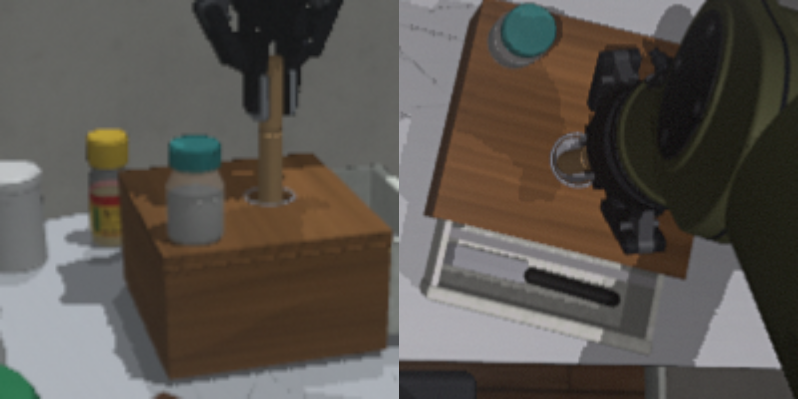

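The drawer has sprung out: the white tray shows in front of the box in the top view (picture (545,290)), and the jar still stands. I withdraw upward.

```bash
python3 -m crank '[[[-1,-1,0,0,0,0,0],[-1,-2,0,0,0,0,0],[-1,-3.5,0,0,0,0,0],[-1,-5,0,0,0,0,0],[-1,-7,0,0,0,0,0],[-1,-9,0,0,0,0,0],[-1,-11,0,0,0,0,0],[-1,-12,0,0,0,0,0],[-1,-12,0,0,0,0,0],[-1,-12,0,0,0,0,0]]]'
python3 - <<'E'
from h import *
go((.4952,.246,.32),6.3)
s=optics.snapshot("side")[:,:,::-1]
cv2.imwrite("pics/s8.png",cv2.resize(s[60:280,220:420],None,fx=2.7,fy=2.7))
p=sense()['ee_pos']
for d in(.12,.123,.126):print(proj("side",p-[0,0,d]))
E
```

```text
time: 8.82
ee_pos: [0.4643, -0.1492, 0.3195]
tool_rot: [[0.001, 0.994, 0.11], [0.001, 0.11, -0.994], [-1.0, 0.001, -0.001]]
ft_force: [0.8, 0.8, -0.6]
gripper_width: 0.0185
t 8.82 pos [ 0.4643 -0.1492  0.3195] shift cm [ 1.000e-02  7.410e+00 -3.894e+01] rot [ 0.     -0.0013 -0.0008] F [ 0.8  0.8 -0.6] w 0.0185 wristM [ 0.01 -0.04  0.01]
[321.8417942  163.99022969]
[321.84425872 165.37503288]
[321.84671475 166.75619852]
```

View pics/s8.png

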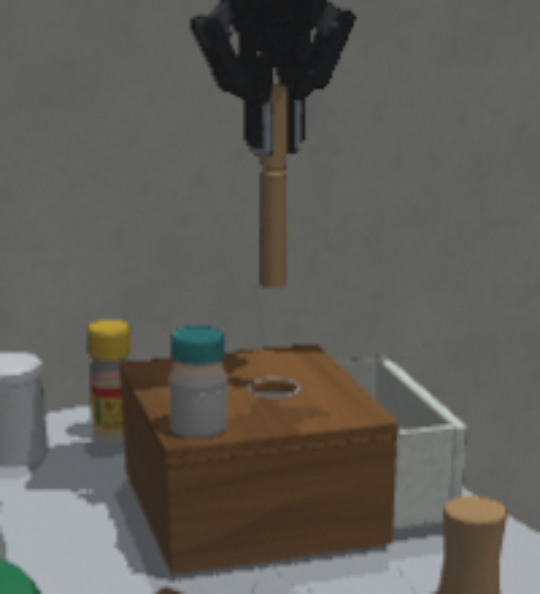

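The drawer is open, the dowel is clear, straight and unslipped (end at side (321,165)). I carry it back over its socket.

```bash
python3 -m crank '[[[-1,0,0.4,-2,0,0,0],[-1,0,1,-5,0,0,0],[-1,0,1.6,-8.5,0,0,0],[-1,0,2.3,-12,0,0,0],[-1,0,2.9,-15.5,0,0,0],[-1,0,3.6,-19,0,0,0],[-1,0,4.3,-22.5,0,0,0],[-1,0,4.9,-26,0,0,0],[-1,0,5.6,-29.5,0,0,0],[-1,0,6.3,-33,0,0,0],[-1,0,6.9,-36,0,0,0],[-1,0,7.2,-38,0,0,0],[-1,0,7.4,-38.9,0,0,0],[-1,0,7.4,-38.9,0,0,0],[-1,0,7.4,-38.9,0,0,0],[-1,0,7.4,-38.9,0,0,0],[-1,0,7.4,-38.9,0,0,0],[-1,0,7.4,-38.9,0,0,0]]]'
python3 - <<'E'
from h import *
s=optics.snapshot("side")[:,:,::-1];t=optics.snapshot("top")[:,:,::-1]
cv2.imwrite("pics/st9.png",np.hstack([cv2.resize(s[190:350,360:480],(300,400)),cv2.resize(t[220:320,120:240],(480,400))]))
go((.4955,.246,.22),6.3)
E
```

```text
time: 10.37
ee_pos: [0.4954, 0.2438, 0.3204]
tool_rot: [[0.0, 0.994, 0.107], [0.001, 0.107, -0.994], [-1.0, 0.0, -0.001]]
ft_force: [0.6, 0.4, -0.7]
gripper_width: 0.0185
t 10.47 pos [0.4954 0.2445 0.3205] shift cm [10.05  0.02 -0.14] rot [-0.0016 -0.0011 -0.0006] F [ 0.2 -1.2 -0.1] w 0.0185 wristM [0.03 0.09 0.01]
```

View pics/st9.png

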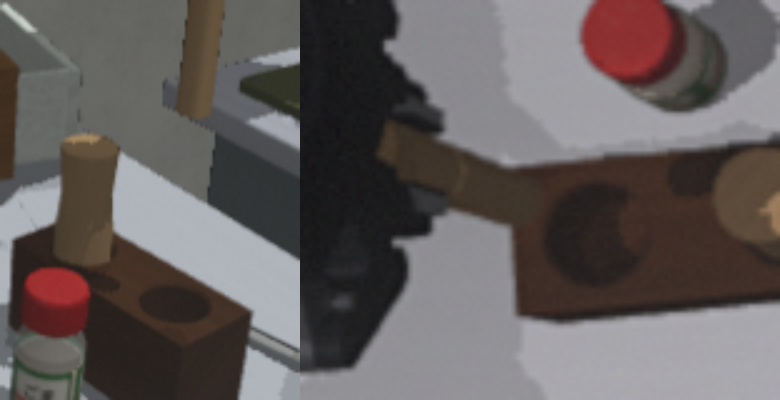

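```bash
python3 - <<'E'
from h import *
print(onz("top",(194.2,278.3),.07),onz("side",(430,311.2),.07),two((430,311.2),(194.2,278.3)))
E
python3 -m crank '[[[-1,2,0,-0.1,0,0,0],[-1,4,0,-0.1,0,0,0],[-1,6,0,-0.1,0,0,0],[-1,8,0,-0.1,0,0,0],[-1,9.3,0,-0.1,0,0,0],[-1,10,0,-0.1,0,0,0],[-1,10,0,-0.1,0,0,0],[-1,10,0,-0.1,0,0,0],[-1,10,0,-0.1,0,0,0]]]'
python3 - <<'E'
from h import *
s=optics.snapshot("side")[:,:,::-1];t=optics.snapshot("top")[:,:,::-1]
cv2.imwrite("pics/st10.png",np.hstack([cv2.resize(s[190:350,360:480],(300,400)),cv2.resize(t[220:320,120:240],(480,400))]))
go((.4955,.246,.135),6.3)
E
```

```text
[0.49417869 0.24581314 0.07      ] [0.49581109 0.24729515 0.07      ] (array([0.49437284, 0.24603131, 0.0687826 ]), np.float64(0.0002561858742393033))
time: 11.22
ee_pos: [0.4958, 0.2469, 0.2213]
tool_rot: [[0.002, 0.994, 0.11], [0.002, 0.11, -0.994], [-1.0, 0.002, -0.002]]
ft_force: [0.8, -0.9, -0.4]
gripper_width: 0.0188
t 11.32 pos [0.4958 0.247  0.2213] shift cm [ 8.63 -0.06  0.11] rot [-0.0001 -0.0022 -0.0024] F [-0.   0.4 -0.3] w 0.0189 wristM [ 0.01 -0.03  0.02]
```

View pics/st10.png

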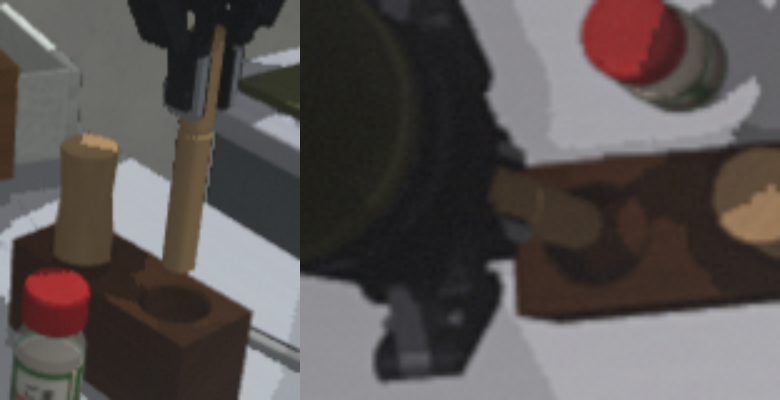

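The socket centre measures (0.495,0.246) in both views, and the dowel end hangs over it. Lowering to just above the floor.

```bash
python3 -m crank '[[[-1,1,-0.06,0.1,0,0,0],[-1,2,-0.06,0.1,0,0,0],[-1,3,-0.06,0.1,0,0,0],[-1,4,-0.06,0.1,0,0,0],[-1,5,-0.06,0.1,0,0,0],[-1,6,-0.06,0.1,0,0,0],[-1,7,-0.06,0.1,0,0,0],[-1,7.6,-0.06,0.1,0,0,0],[-1,8.1,-0.06,0.1,0,0,0],[-1,8.4,-0.06,0.1,0,0,0],[-1,8.6,-0.06,0.1,0,0,0],[-1,8.6,-0.06,0.1,0,0,0],[-1,8.6,-0.06,0.1,0,0,0],[-1,8.6,-0.06,0.1,0,0,0]]]'
python3 - <<'E'
from h import *
go((.4955,.246,.134),6.3)
E
```

```text
time: 12.48
ee_pos: [0.4948, 0.2458, 0.1346]
tool_rot: [[0.001, 0.994, 0.11], [0.002, 0.11, -0.994], [-1.0, 0.001, -0.002]]
ft_force: [0.5, 0.2, -0.2]
gripper_width: 0.0186
t 12.48 pos [0.4948 0.2458 0.1346] shift cm [ 0.06  0.07 -0.01] rot [ 0.     -0.0016 -0.001 ] F [ 0.5  0.2 -0.2] w 0.0186 wristM [-0.   -0.03  0.03]
```

No contact yet. One millimetre lower, then release gently with a modest opening.

```bash
python3 -m crank '[[[-1,0.1,0,0,0,0,0],[-1,0.1,0,0,0,0,0],[-1,0.1,0,0,0,0,0],[-1,0.1,0,0,0,0,0]]]'
python3 -m crank '[[[-0.5,0,0,0,0,0,0],[-0.4,0,0,0,0,0,0],[-0.3,0,0,0,0,0,0],[-0.2,0,0,0,0,0,0],[-0.1,0,0,0,0,0,0],[0,0,0,0,0,0,0],[0.1,0,0,0,0,0,0],[0.2,0,0,0,0,0,0],[0.2,0,0,0,0,0,0],[0.2,0,0,0,0,0,0],[0.2,0,0,0,0,0,0],[0.2,0,0,0,0,0,0]]]'
python3 - <<'E'
from h import *
s=optics.snapshot("side")[:,:,::-1]
cv2.imwrite("pics/s11.png",cv2.resize(s[150:380,340:500],None,fx=2.5,fy=2.5))
go((.4955,.246,.3),6.3)
E
```

```text
time: 12.82
ee_pos: [0.495, 0.2459, 0.134]
tool_rot: [[0.001, 0.994, 0.11], [0.002, 0.11, -0.994], [-1.0, 0.002, -0.002]]
ft_force: [-0.3, -0.5, 6.3]
gripper_width: 0.0182
time: 13.82
ee_pos: [0.4947, 0.2457, 0.1333]
tool_rot: [[0.0, 0.994, 0.11], [0.001, 0.11, -0.994], [-1.0, 0.0, -0.001]]
ft_force: [0.4, 1.4, 0.8]
gripper_width: 0.0513
t 13.87 pos [0.4946 0.2458 0.1333] shift cm [-16.67   0.1   -0.04] rot [ 0.0001 -0.0014 -0.0004] F [-0.1 -0.5  0.4] w 0.0513 wristM [0.04 0.01 0.01]
```

View pics/s11.png

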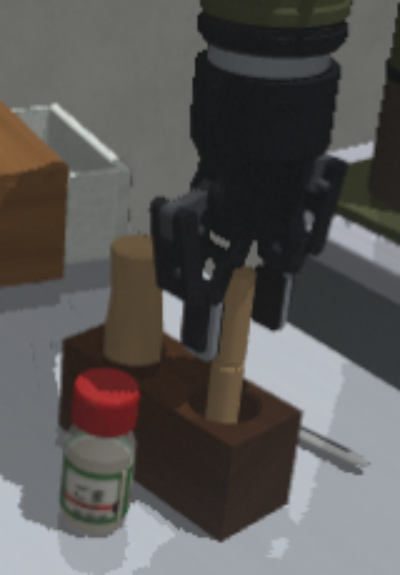

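The dowel seated (6 N at the floor) and stands upright between the open fingers (crop (230,345)). I retreat straight up, then aside.

```bash
python3 -m crank '[[[0.2,-0.7,0,0,0,0,0],[0.2,-1.5,0,0,0,0,0],[0.2,-2.5,0,0,0,0,0],[0.2,-4,0,0,0,0,0],[0.2,-6,0,0,0,0,0],[0.2,-8,0,0,0,0,0],[0.2,-10,0,0,0,0,0],[0.2,-12,0,0,0,0,0],[0.2,-14,0,0,0,0,0],[0.2,-16,0,0,0,0,0],[0.2,-16,0,0,0,0,0],[0.2,-16,0,-3,0,0,0],[0.2,-16,0,-6,0,0,0],[0.2,-16,0,-9,0,0,0],[0.2,-16,0,-12,0,0,0],[0.2,-16,0,-12,0,0,0],[0.2,-16,0,-12,0,0,0],[0.2,-16,0,-12,0,0,0],[0.2,-16,0,-12,0,0,0]]]'
python3 - <<'E'
from h import *
s=optics.snapshot("side")[:,:,::-1];t=optics.snapshot("top")[:,:,::-1]
cv2.imwrite("pics/s12.png",s);cv2.imwrite("pics/t12.png",t)
go((.4955,.246,.3),6.3)
E
```

```text
time: 15.45
ee_pos: [0.482, 0.363, 0.2937]
tool_rot: [[0.001, 0.994, 0.108], [0.0, 0.108, -0.994], [-1.0, 0.001, -0.0]]
ft_force: [0.3, -0.2, 0.8]
gripper_width: 0.0516
t 15.55 pos [0.482  0.3632 0.2937] shift cm [-0.64  0.08 11.79] rot [-0.0023 -0.0005 -0.0006] F [ 0.4  0.1 -0.7] w 0.0509 wristM [ 0.    0.01 -0.02]
```

View pics/s12.png

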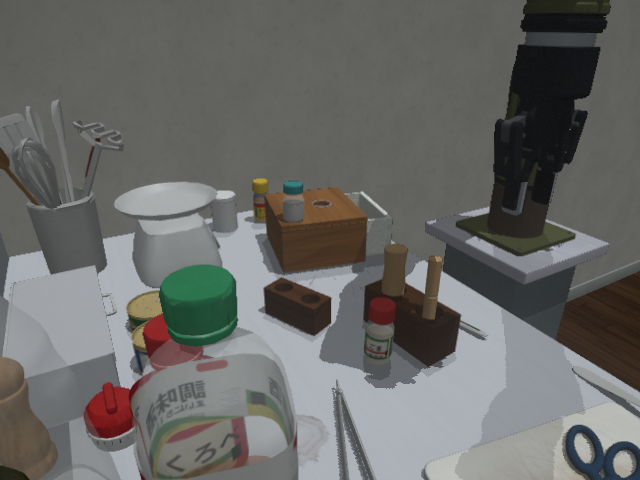

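View pics/t12.png

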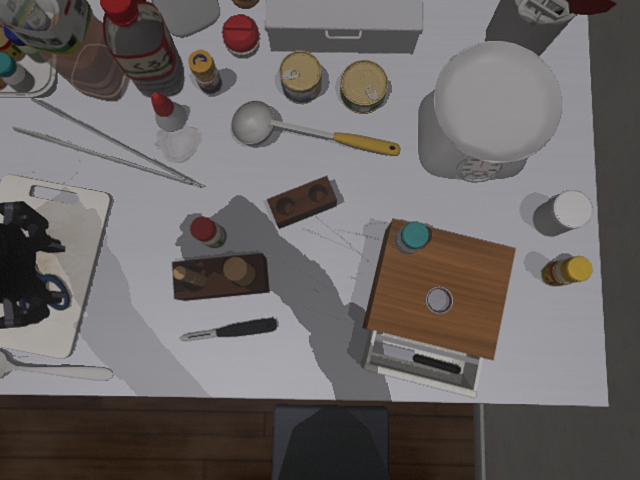

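The dowel stands upright in its socket (side (432,287), top (180,272)). The pestle, jar and bottle are unmoved, the drawer is out (top (425,365)) and the arm is clear. Handing in.

```bash
python3 - <<'E'
from rig import ctrl
print(ctrl.sign_off())
E
```

```text
the job is handed in; nothing more can be done
None
```

The drawer is open and the dowel is back, standing in the free socket it came from. I signed off at about 15.6 s of the 51 s allowed.

- **Dowel and push:** I gripped the dowel about 12 cm above its lower end and lowered it through the hole to about 33 mm by the arm's reading, just inside the 30 to 34 mm range. The wrist force read 7.6 N at the bottom.
- **Return:** The dowel met the socket floor with about 6 N before I opened the fingers. I then moved the arm up and aside.
- **Last checks:** Both cameras show the dowel upright, the drawer out, and the pestle, jar and nearby bottle where they were. The arm touches nothing.
- **Disagreement:** The gripper read about 18.5 mm on the 20 mm dowel. The dowel stayed straight and did not slip.

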